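Pull the serving plate out from under the buffet shelf and set the beaker on it

ROBOT

A 6-joint arm with a two-finger parallel gripper is mounted at the origin on the work surface. World frame = base frame: x ahead of the robot, y to its left, z up, the work surface at z = 0. Lengths are in m, angles in rad, forces in N, time in s.
With the tool pointing down it reaches from about 0.35 to 0.975 m from the base axis. Payload 4.9 kg.
Tool frame: the origin (TCP) lies at the very end of the fingers, on their centre line; the grasp point (between the pads) lies manip.grip_point_offset behind it (manip.grip_point_offset is the distance from the TCP to the grasp point, in m); z points along the fingers, y is the direction in which the jaws open and shut (so a half turn about z gives the same grasp; the last joint's range is limited). The gripper opens to 85 mm and grips with 20 to 120 N. Pads are 22 mm wide; open, the fingers measure 114 mm over their backs; the gripper's body (76 mm by 85 mm) begins 54 mm behind the grasp point. The pads swing forward as they close: fully open they stand 13 mm farther back than shut.
Start: joints at [0.988, 0.053, 1.613, -0, 1.476, -0.119], TCP at [0.28, 0.559, 0.231] pointing down, gripper open.
Joint ranges: [-3.01, 3.01], [-1.01, 2.22], [0.06, 2.58], [-1.02, 4.17], [0.09, 2.62], [-3.14, 3.14]. Speed limits (rad/s): [2.57, 2.57, 3.14, 3.14, 3.14, 3.14].

INTERFACE

Orientations are given as a unit quaternion [w, x, y, z].
In Python, from plant import status, grab_frame, camera_params, ticket, boxes_of, outline_of, manip gives the robot as it stands. The module is installed in compiled form; this text tells all that it offers.
- The arm moves only by the tool play_rows, never from a script. Its argument "deltas" is a list of rows, each a list of 2 entries, a list of its own where there are three numbers: the shift along the world's x, y, z in m, then the turn about the world's z in rad. A call has 1 to 5 rows; each row is the pose to reach, as a shift and turn from the pose commanded when the call began; what a row does not reach only later rows make up. A row lasts 1/8 s, in which the tool goes at most 62.5 mm and 10.7 degrees, less where a joint would pass 70% of its speed; a pose out of reach is approached as far as the arm can. A call with a gripper value outside its range is refused whole. "grip" is the opening, from -1 (shut) to 1 (fully open), set as the call begins (left out, the last holds). The fingers move at their own pace and stop on an object; the grip force is fixed at half the most. Time passes only in rows, so rows that repeat a pose let the fingers close. It gives the time, the measured TCP pose, the force and the opening at its end, in the units of the state.
- status.state(): the state, without advancing time (a new reading comes with each control period).
- grab_frame(name): name is "side" or "top"; returns (picture, depth): 480x640x3 uint8, blue, green, red; 480x640 float32, m along the optical axis (not along the pixel's ray), 0 where there is no reading.
- camera_params(name): a dict with "mtx" (3x3 intrinsics, pixels), "distortion" ([k1, k2, p1, p2, k3] as OpenCV has them; the pictures are not rectified), "world_from_camera" (4x4, takes a point from camera to world coordinates). Camera axes: x right, y up, looking along -z (the intrinsics and any distortion apply to the point x, -y, -z); pixel columns grow to the right and rows downward; lengths in m; the calibration is good to about 2 mm. A picture is of the moment at which its call begins. camera_params takes no time and is no camera call.
- ticket.job_done(): hands the job in, once; it reports no verdict.
Trained networks look in the newest picture that a camera, given by its name, has taken for a name from the list of things; names that differ only in an ending like _2 or _b are one class to them, and where a whole thing is asked for, a point or a joint stands for the part that bears it (a point fixed in the world has none). Each returns a list of dicts, best first, with "confidence" (0 to 1); they miss things now and then, are a little off and sometimes report something else, mostly with a low value. They report only what shows in the picture. A call takes as long as a camera call.
- boxes_of(camera, name): "box" ([left, top, right, bottom] in pixels, round what is visible of it).
- outline_of(camera, name): "region" (480x640 bool, what is visible of it) and "box" ([left, top, right, bottom] in pixels, round what is visible of it).
The state is a dict: "time": time; "joint_pos": joint angles; "joint_vel": joint speeds; "joint_efforts": joint torques, N m; "tool_pos": TCP position; "tool_rot": TCP orientation; "contact_force": force on the tool from outside, world axes, zero at the start; "ft_torque": the same for the moment, N m; "gripper_width": opening from 0.0 (shut) to 1.0 (fully open).
Only numpy, scipy, OpenCV 4.12 (cv2) and the standard library are available. Lean on these libraries where they do the work, as an engineer would, in place of code of your own. Each camera call takes 0.05 s, during which the arm holds its last target.

TASK

The flat serving plate has slid back under the low steel shelf. Press lightly on the part of it that still shows and drag it back towards you until it rests against the front stop of its wooden slide, taking care not to crack it by pressing hard; then set the small white beaker down gently and upright in the ring in the middle of the plate. Leave everything else on the buffet where it is.

Things in the scene. Friction and masses are not known exactly. Their poses are not given: they have to be found in the camera images.
- slide: fixed rigid wooden slide, bed 370 mm long, 136 wide between side rails 18 wide, 10 high. It climbs about 3 degrees towards the robot and kicks up unevenly, a few mm more, near the stop, so the plate rises and tips a little on its way: go by feel. Origin: on the bed, under the plate's centre when home against the stop; x along the bed, away from the stop, y left, z square to the bed
- stop (a point): front stop of the slide, a wooden strip 10 mm high and 14 mm thick across its near end. The point is the middle of the top edge of the stop's inner face, 75 mm to -x of the slide's origin; axes as the slide's
- shelf_edge (a point): fixed level steel shelf, 300 mm wide, 200 mm deep, 8 mm thick, bridging the far half of the slide about 18 mm above the plate; the point is the middle of its near edge, half-way up the edge, 80 mm to +x of the slide's origin. Stacks of saucers and a cup, up to 85 mm above the shelf, stand on it from 65 mm behind that edge
- plate_mid (a point): flat rigid white porcelain plate, 150 mm along x, 130 across, 8 thick, 0.3 to 0.6 kg, loose between the rails, its far part under the shelf; starts 55 to 98 mm short of the stop. Point: centre of its flat top (a grey ring 90 mm across is drawn round it); axes as the slide's. It slides easily on the waxed bed; its matt top gives fingers a hold. 10 to 15 N of pressing drags it; over 30 N cracks it
- beaker_mid (a point): small white porcelain beaker, no handle, straight round outside 58 mm across, 62 mm tall, walls 4 mm, 0.13 to 0.21 kg, standing on the table left or right of the slide (not the larger soup cups with handles, the wooden mill or the glass jar). The point is its centre, 31 mm above its foot; z up its axis

How it is judged:
On the way:
1. the plate rests against the front stop (x of plate_mid in the frame of slide below 0.004 m), for 0.2 s.
At the end, for the whole second after the job is handed in: the plate rests against the near stop (within 4 mm), and the beaker stands upright on the plate, released, its axis within 16 mm of the plate's centre (its foot inside the ring) (x of plate_mid in the frame of slide below 0.004 m and horizontal distance between beaker_mid and plate_mid below 0.016 m and z of beaker_mid in the frame of plate_mid between 0.027 and 0.035 m and angle between beaker_mid's own z axis and vertical below 0.15 rad and angle between plate_mid's own z axis and vertical below 0.12 rad and contact force between the fingers and beaker below 0.1 N); the robot touches nothing.
It fails at once if the plate is pressed with more than 30 N (contact force between any of the fingers, the arm and plate above 30 N).
It fails at once if the beaker is rammed down on the plate (more than 40 N) (contact force between beaker and plate above 40 N).
It fails at once if the beaker is let go in the air, more than about 13 mm above the plate (height (world z) of beaker_mid above 0.09 m and contact force between each of the fingers, the arm and beaker below 0.01 N).
It fails at once if the beaker is tipped over (angle between beaker_mid's own z axis and vertical above 0.7 rad).
It fails at once if something else on the buffet is moved by more than 20 mm (distance of any of mill, soup_cup_a, soup_cup_b, spoon, jar from where it was at the start of the episode above 0.02 m).
It also fails if it takes over 72 s, if anything falls off the work surface, if the arm or the gripper's body presses on something with over 40 N, if the wrist force passes 120 N, or if a joint passes its speed limit or range.

## Working session

There is one attempt and no reset: what is moved stays moved. The work goes in short steps, Python scripts to look and compute and a tool call to move; the robot and the scene stay as the last step left them, time stands still between calls to the robot, and variables do not carry over. Pictures are saved under pics/ and viewed, and the job is handed in when it is done.

Besides the shell and the picture viewer there is one more tool, called after "Emit:" as a command line: name --argument value ..., lists and objects as JSON in quotes. play_rows: Moves the arm, as the interface text tells. Its arguments: {"type":"object","properties":{"deltas":{"type":"array"},"grip":{"type":"number"}},"required":["deltas"]}

```bash
mkdir -p pics; python3 - <<'E'
from plant import status, grab_frame, camera_params, manip
import cv2,numpy as np
print(status.state()); print(manip.grip_point_offset)
for n in("side","top"):
    p,d=grab_frame(n); cv2.imwrite(f"pics/{n}0.png",p); np.save(f"{n}0d.npy",d); print(n,camera_params(n))
E
```

```text
{'time': 0.0, 'joint_pos': array([ 9.88003148e-01,  5.33859116e-02,  1.61431967e+00,  7.94140139e-06,
        1.47598254e+00, -1.18985337e-01]), 'joint_vel': array([-0.00084242, -0.00096891, -0.00016901,  0.0005469 ,  0.00031827,
       -0.00019953]), 'joint_efforts': array([-1.84864402e-04, -3.93715024e+01, -3.70163620e+01, -1.52499656e-04,
        7.28278115e-03, -5.42493879e-06]), 'tool_pos': array([0.27923874, 0.55844838, 0.23002967]), 'tool_rot': array([-3.63852072e-04,  2.29831137e-01,  9.73229958e-01, -9.82533359e-04]), 'contact_force': array([0.00385022, 0.34814531, 0.02325348]), 'ft_torque': array([-0.01177375, -0.0179976 , -0.037077  ]), 'gripper_width': 0.9992581702160792}
0.0187
side {'mtx': array([[596.09438131,   0.        , 319.48980199],
       [  0.        , 596.09438131, 252.40250382],
       [  0.        ,   0.        ,   1.        ]]), 'distortion': array([-0.17211866,  0.        ,  0.        ,  0.        ,  0.        ]), 'world_from_camera': array([[ 8.84650559e-01,  3.53286368e-01, -3.04273119e-01,
         2.41083652e-01],
       [-4.66254389e-01,  6.69633084e-01, -5.78098934e-01,
        -5.69433402e-01],
       [-4.83125910e-04,  6.53284222e-01,  7.57112601e-01,
         8.47820280e-01],
       [ 0.00000000e+00,  0.00000000e+00,  0.00000000e+00,
         1.00000000e+00]])}
top {'mtx': array([[461.042807  ,   0.        , 325.36088648],
       [  0.        , 461.042807  , 245.96560874],
       [  0.        ,   0.        ,   1.        ]]), 'distortion': array([-0.01577303,  0.        ,  0.        ,  0.        ,  0.        ]), 'world_from_camera': array([[ 1.95853779e-02,  9.85389170e-01, -1.69188054e-01,
         3.78744676e-01],
       [-9.99807718e-01,  1.91387479e-02, -4.27037855e-03,
        -1.83513121e-02],
       [-9.69937257e-04,  1.69239159e-01,  9.85574536e-01,
         9.74277449e-01],
       [ 0.00000000e+00,  0.00000000e+00,  0.00000000e+00,
         1.00000000e+00]])}
```

View pics/side0.png

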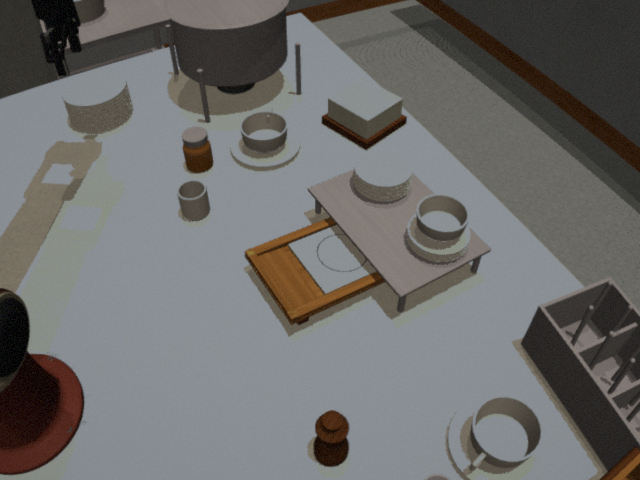

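View pics/top0.png

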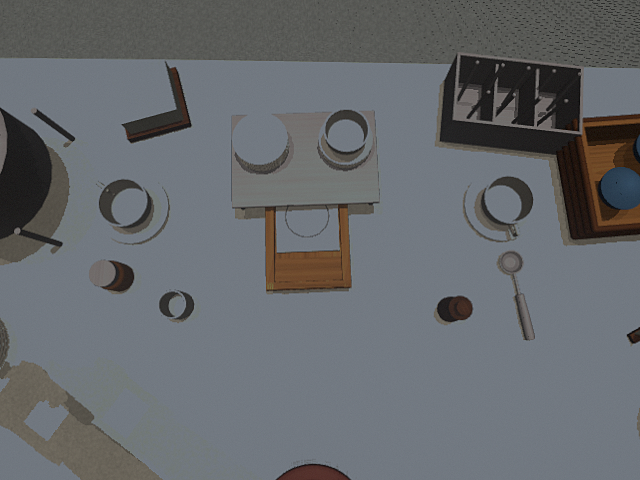

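```bash
cat > h.py <<'E'
import numpy as np,cv2
from plant import *
def world(n,uv,z):
    "camera depth z along axis -> world"
    c=camera_params(n);uv=np.atleast_2d(np.float64(uv));z=np.atleast_1d(z)
    q=cv2.undistortPoints(uv.reshape(-1,1,2),c['mtx'],c['distortion']).reshape(-1,2)
    P=np.c_[q[:,0]*z,-q[:,1]*z,-z,np.ones(len(z))]
    return (P@c['world_from_camera'].T)[:,:3]
def cloud(n,d,mask):
    v,u=np.nonzero(mask&(d>0)); return world(n,np.c_[u,v],d[v,u])
def pix(n,X):
    c=camera_params(n);W=np.linalg.inv(c['world_from_camera']);p=np.atleast_2d(X)@W[:3,:3].T+W[:3,3]
    p=p*[1,-1,-1]; return cv2.projectPoints(p.reshape(-1,1,3),np.zeros(3),np.zeros(3),c['mtx'],c['distortion'])[0].reshape(-1,2)
E
python3 - <<'E'
from h import *
for n in("side","top"):
    d=np.load(f"{n}0d.npy")
    for t in("plate_mid","beaker_mid","slide"):
        for r in outline_of(n,t)[:3]:
            m=r["region"]
            m2=cv2.erode(m.astype(np.uint8),np.ones((3,3)))>0
            P=cloud(n,d,m2)
            if len(P): print(n,t,round(r["confidence"],2),np.round(r["box"]),m.sum(),"med",np.round(np.median(P,0),4),"lo",np.round(np.percentile(P,2,axis=0),4),"hi",np.round(np.percentile(P,98,axis=0),4))
E
```

```text
side plate_mid 0.67 [287. 227. 375. 292.] 3349 med [0.575  0.0223 0.0432] lo [ 0.5272 -0.0356  0.039 ] hi [0.6251 0.0855 0.0474]
side beaker_mid 0.76 [179. 179. 209. 223.] 1043 med [0.4111 0.2698 0.0428] lo [0.3861 0.2591 0.0125] hi [0.4352 0.3152 0.065 ]
side slide 0.79 [242. 150. 489. 327.] 19964 med [0.6815 0.0026 0.0712] lo [ 0.4539 -0.1106  0.037 ] hi [0.8014 0.1627 0.14  ]
top plate_mid 0.66 [276. 207. 341. 254.] 2945 med [0.5763 0.0244 0.0428] lo [ 0.5316 -0.0374  0.0385] hi [0.6217 0.0857 0.0472]
top beaker_mid 0.73 [155. 290. 193. 320.] 868 med [0.414  0.2962 0.0275] lo [0.39   0.2584 0.0035] hi [0.4379 0.3127 0.0636]
top beaker_mid 0.32 [231. 108. 378. 291.] 17737 med [0.6857 0.0292 0.0707] lo [ 0.4599 -0.1068  0.0374] hi [0.8038 0.1689 0.1378]
top slide 0.71 [231. 112. 379. 289.] 17253 med [0.6871 0.0292 0.0708] lo [ 0.4609 -0.1051  0.0377] hi [0.8024 0.168  0.1371]
```

The side and top views show the plate (side about 335,260; top about 305,228), the beaker at top 176,305 and the shelf. The jar is at top 112,275. Next I'll measure the slide geometry.

```bash
python3 - <<'E'
from h import *
n="top"
p=cv2.imread("pics/top0.png");d=np.load("top0d.npy")
cv2.imwrite("pics/crop0.png",cv2.resize(p[190:310,215:395],None,fx=4,fy=4,interpolation=cv2.INTER_CUBIC))
r=outline_of(n,"plate_mid")[0]["region"]
m=cv2.erode(r.astype(np.uint8),np.ones((5,5)))>0
P=cloud(n,d,m);A=np.c_[P[:,:2],np.ones(len(P))];print("plate plane",np.linalg.lstsq(A,P[:,2],rcond=None)[0])
# whole-slide profile along column centre
m=np.zeros(d.shape,bool);m[205:295,305:312]=1
P=cloud(n,d,m);
for x in np.arange(.43,.66,.01):
    q=P[abs(P[:,0]-x)<.005]
    if len(q):print(round(x,3),np.round(np.median(q[:,1]),3),np.round(q[:,2].mean(),4))
# shelf
m=np.zeros(d.shape,bool);m[100:212,225:385]=1
P=cloud(n,d,m);P=P[(P[:,2]>.06)&(P[:,2]<.082)];print("shelf z",np.median(P[:,2]))
xy=np.float32(P[:,:2]);print(cv2.minAreaRect(xy)); print(cv2.boxPoints(cv2.minAreaRect(xy)))
# lines: wooden parts via color
E
```

```text
plate plane [-0.0510728  -0.0024838   0.07222561]
0.44 0.02 0.0007
0.45 0.021 0.0165
0.46 0.019 0.0505
0.47 0.019 0.0448
0.48 0.02 0.0422
0.49 0.02 0.0417
0.5 0.02 0.0397
0.51 0.021 0.0386
0.52 0.021 0.0372
0.53 0.021 0.042
0.54 0.021 0.0443
0.55 0.021 0.0444
0.56 0.022 0.0437
0.57 0.022 0.0429
0.58 0.022 0.0427
0.59 0.023 0.0416
0.6 0.023 0.0415
0.61 0.023 0.041
0.62 0.024 0.0407
0.63 0.02 0.0383
shelf z 0.0703307645410105
((0.71792072057724, 0.032630570232868195), (0.19983261823654175, 0.29948166012763977), 3.1221091747283936)
[[ 0.6099972   0.17670728]
 [ 0.62630826 -0.12232986]
 [ 0.8258442  -0.11144614]
 [ 0.8095332   0.187591  ]]
```

View pics/crop0.png

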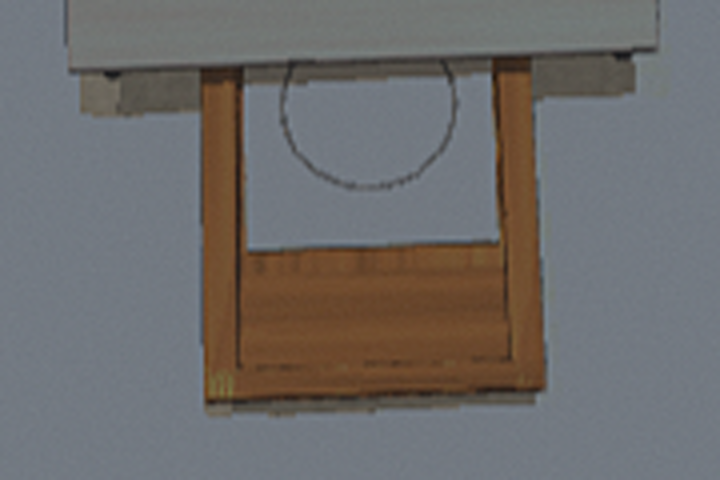

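Emit:
play_rows --deltas '[[[0.03,-0.05,0],0.17],[[0.055,-0.105,0],0.34],[[0.085,-0.16,0],0.519],[[0.115,-0.215,0],0.519],[[0.145,-0.265,0],0.519]]' --grip -1

```text
time: 1.08
tool_pos: [0.4252, 0.2922, 0.2316]
tool_rot: [0.001, -0.028, 1.0, 0.0]
contact_force: [1.4, 0.1, 0.6]
gripper_width: 0.001
```

Emit:
play_rows --deltas '[[[0.03,-0.055,0],0],[[0.06,-0.11,0],0],[[0.09,-0.165,-0.01],0],[[0.12,-0.22,-0.03],0],[[0.145,-0.269,-0.06],0]]'

```text
time: 1.7
tool_pos: [0.5695, 0.0264, 0.1745]
tool_rot: [0.002, -0.027, 1.0, -0.0]
contact_force: [0.8, -0.1, 0.5]
gripper_width: -0.002
```

Emit:
play_rows --deltas '[[[0,0,-0.04],0],[[0,0,-0.08],0],[[0,0,-0.1],0],[[0,0,-0.1],0]]'

```text
time: 2.2
tool_pos: [0.5667, 0.0288, 0.0721]
tool_rot: [-0.001, -0.028, 1.0, 0.0]
contact_force: [0.3, -0.2, 0.2]
gripper_width: -0.003
```

```bash
python3 - <<'E'
from h import *
s=status.state();print(s['time'],s['tool_pos'],s['tool_rot'],s['contact_force'],s['gripper_width'])
d0=np.load("top0d.npy")
P=world("top",[[308,251.7],[278,252.5],[339.5,250.5]],np.array([d0[248,308],d0[249,280],d0[247,337]]));print(P)
p,d=grab_frame("side");cv2.imwrite("pics/s1.png",p[120:360,180:500])
E
```

```text
2.2 [0.56668962 0.0287724  0.0721046 ] [-1.49073493e-03 -2.77184557e-02  9.99614645e-01  1.62004494e-04] [ 0.29503764 -0.16464545  0.15279105] -0.0032665200980372348
[[ 0.52581859  0.02089661  0.04430291]
 [ 0.52271009  0.08193314  0.04599563]
 [ 0.53010397 -0.04348075  0.04089235]]
```

Emit:
play_rows --deltas '[[[0,0,-0.01],0],[[0,0,-0.02],0],[[0,0,-0.024],0],[[0,0,-0.025],0]]'

```text
time: 2.75
tool_pos: [0.5675, 0.0286, 0.048]
tool_rot: [-0.0, -0.028, 1.0, 0.0]
contact_force: [-0.2, -0.7, -0.1]
gripper_width: -0.006
```

Emit:
play_rows --deltas '[[[0,0,-0.001],0],[[0,0,-0.001],0]]'

```text
time: 3.0
tool_pos: [0.5679, 0.0286, 0.0476]
tool_rot: [0.0, -0.028, 1.0, -0.0]
contact_force: [0.4, 0.2, 0.1]
gripper_width: -0.003
```

Emit:
play_rows --deltas '[[[0,0,-0.001],0],[[0,0,-0.001],0]]'

```text
time: 3.25
tool_pos: [0.5678, 0.0286, 0.0465]
tool_rot: [0.0, -0.028, 1.0, -0.0]
contact_force: [0.0, -0.3, 0.3]
gripper_width: 0.001
```

Emit:
play_rows --deltas '[[[0,0,-0.001],0],[[0,0,-0.001],0]]'

```text
time: 3.5
tool_pos: [0.5676, 0.0286, 0.0453]
tool_rot: [-0.0, -0.028, 1.0, 0.0]
contact_force: [-0.2, 0.9, -0.1]
gripper_width: 0.001
```

Emit:
play_rows --deltas '[[[0,0,-0.001],0],[[0,0,-0.001],0]]'

```text
time: 3.75
tool_pos: [0.5677, 0.0285, 0.0443]
tool_rot: [-0.0, -0.028, 1.0, 0.0]
contact_force: [0.6, -1.2, -0.4]
gripper_width: -0.004
```

Emit:
play_rows --deltas '[[[0,0,-0.0007],0],[[0,0,-0.0007],0]]'

```text
time: 4.0
tool_pos: [0.5677, 0.0286, 0.0437]
tool_rot: [-0.0, -0.028, 1.0, 0.0]
contact_force: [0.6, 0.6, 0.0]
gripper_width: -0.0
```

Emit:
play_rows --deltas '[[[0,0,-0.0007],0],[[0,0,-0.0007],0]]'

```text
time: 4.25
tool_pos: [0.5678, 0.0286, 0.043]
tool_rot: [-0.0, -0.028, 1.0, -0.0]
contact_force: [-0.2, -0.1, 0.4]
gripper_width: -0.001
```

Emit:
play_rows --deltas '[[[0,0,-0.0007],0],[[0,0,-0.0007],0]]'

```text
time: 4.5
tool_pos: [0.5679, 0.0285, 0.0429]
tool_rot: [0.0, -0.028, 1.0, -0.0]
contact_force: [-1.8, 0.2, 4.5]
gripper_width: -0.002
```

Emit:
play_rows --deltas '[[[0,0,-0.0007],0],[[0,0,-0.0007],0]]'

```text
time: 4.75
tool_pos: [0.5684, 0.0285, 0.0428]
tool_rot: [0.001, -0.028, 1.0, -0.0]
contact_force: [-1.6, -0.7, 8.1]
gripper_width: 0.001
```

Emit:
play_rows --deltas '[[[0,0,-0.0009],0],[[0,0,-0.0009],0]]'

```text
time: 5.0
tool_pos: [0.5689, 0.0285, 0.0428]
tool_rot: [0.001, -0.028, 1.0, -0.0]
contact_force: [-2.5, -0.3, 10.1]
gripper_width: -0.001
```

Emit:
play_rows --deltas '[[[-0.002,-0.0001,0.0001],0],[[-0.004,-0.0002,0.0002],0],[[-0.006,-0.0003,0.0003],0]]'

```text
time: 5.38
tool_pos: [0.5645, 0.0281, 0.0431]
tool_rot: [0.003, -0.028, 1.0, -0.0]
contact_force: [3.7, 0.7, 5.4]
gripper_width: 0.002
```

Emit:
play_rows --deltas '[[[0,0,-0.0007],0],[[0,0,-0.0013],0]]'

```text
time: 5.62
tool_pos: [0.5644, 0.0281, 0.043]
tool_rot: [0.003, -0.028, 1.0, -0.0]
contact_force: [-3.3, 0.6, 15.3]
gripper_width: 0.002
```

Emit:
play_rows --deltas '[[[-0.002,-0.0001,0.0001],0],[[-0.004,-0.0002,0.0002],0],[[-0.006,-0.0003,0.0003],0]]'

```text
time: 6.0
tool_pos: [0.5598, 0.0277, 0.0433]
tool_rot: [0.005, -0.028, 1.0, -0.0]
contact_force: [3.1, 0.5, 8.3]
gripper_width: 0.001
```

Emit:
play_rows --deltas '[[[-0.002,-0.0001,-0.0003],0],[[-0.004,-0.0002,-0.0006],0],[[-0.006,-0.0003,-0.0006],0],[[-0.008,-0.0004,-0.0005],0]]'

```text
time: 6.5
tool_pos: [0.5531, 0.0272, 0.0438]
tool_rot: [0.006, -0.028, 1.0, -0.001]
contact_force: [5.4, 0.8, 10.3]
gripper_width: -0.002
```

```bash
cat > pl.py <<'E'
from h import *
import sys
p,d=grab_frame("side")
cv2.imwrite(f"pics/{sys.argv[1]}.png",cv2.resize(p[180:340,220:420],None,fx=4,fy=4,interpolation=cv2.INTER_CUBIC))
s=status.state();print(s['time'],s['tool_pos'],s['contact_force'])
E
python3 pl.py d1
```

```text
6.55 [0.5528406  0.02716873 0.04379166] [ 4.73396267 -1.23928323 10.83745812]
```

View pics/d1.png

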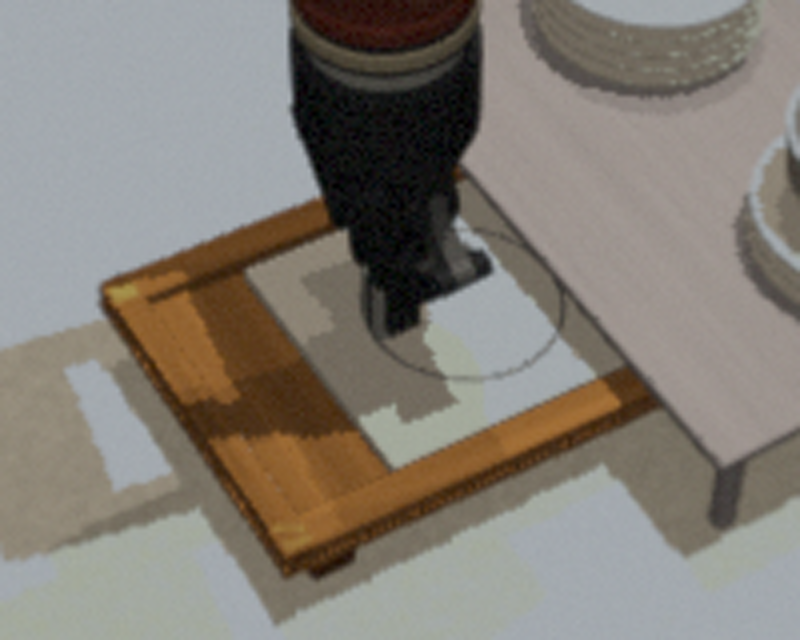

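The plate is following: its front edge (245,270 to 390,470 in the crop) has moved towards the stop and the ring now shows almost fully. I'll keep dragging.

Emit:
play_rows --deltas '[[[-0.0025,-0.0001,0],0],[[-0.005,-0.0003,0],0],[[-0.0075,-0.0004,0.0001],0],[[-0.01,-0.0005,0.0002],0]]'

```text
time: 7.05
tool_pos: [0.5441, 0.0266, 0.0449]
tool_rot: [0.007, -0.027, 1.0, -0.001]
contact_force: [6.0, 1.0, 11.2]
gripper_width: 0.001
```

Emit:
play_rows --deltas '[[[-0.0025,-0.0001,0],0],[[-0.005,-0.0003,0],0],[[-0.0075,-0.0004,0.0001],0],[[-0.01,-0.0005,0.0002],0]]'

```text
time: 7.55
tool_pos: [0.5351, 0.026, 0.0459]
tool_rot: [0.009, -0.027, 1.0, -0.001]
contact_force: [6.3, -0.2, 14.0]
gripper_width: -0.003
```

Emit:
play_rows --deltas '[[[-0.002,-0.0001,0.0002],0],[[-0.004,-0.0002,0.0004],0],[[-0.006,-0.0003,0.0006],0],[[-0.008,-0.0004,0.0008],0]]'

```text
time: 8.05
tool_pos: [0.5273, 0.0256, 0.0468]
tool_rot: [0.009, -0.027, 1.0, -0.001]
contact_force: [6.6, -0.0, 14.6]
gripper_width: -0.001
```

Emit:
play_rows --deltas '[[[-0.002,-0.0001,0.0002],0],[[-0.004,-0.0002,0.0004],0],[[-0.006,-0.0003,0.0006],0]]'

```text
time: 8.43
tool_pos: [0.5212, 0.0253, 0.0475]
tool_rot: [0.009, -0.027, 1.0, -0.001]
contact_force: [6.0, -0.3, 14.2]
gripper_width: 0.004
```

```bash
python3 pl.py d2
```

```text
8.475 [0.52097412 0.02528338 0.04748253] [ 5.51669014  0.79789764 14.66010658]
```

View pics/d2.png

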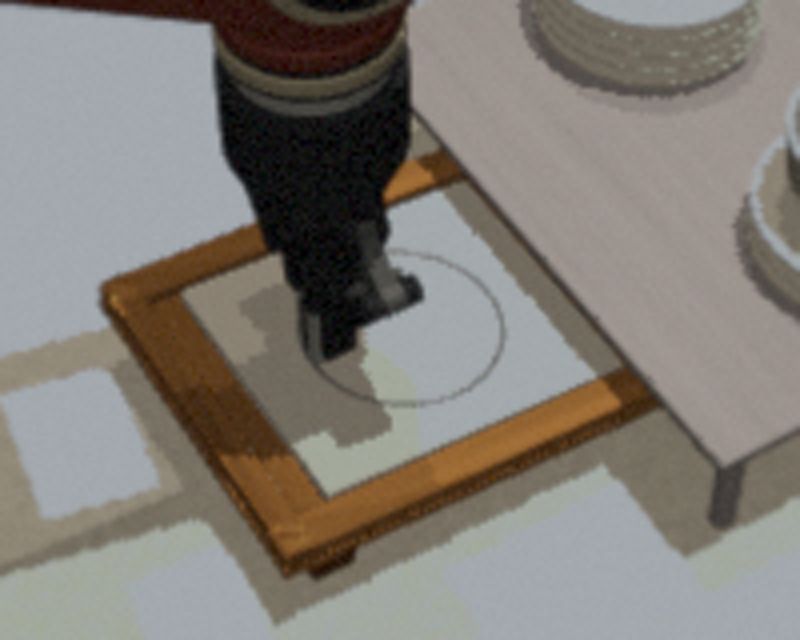

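No slip: the front edge (185,290 to 325,495) is now about 15 mm short of the stop.

Emit:
play_rows --deltas '[[[-0.002,-0.0001,0.0002],0],[[-0.004,-0.0002,0.0004],0],[[-0.006,-0.0003,0.0006],0]]'

```text
time: 8.85
tool_pos: [0.515, 0.025, 0.0479]
tool_rot: [0.008, -0.027, 1.0, -0.001]
contact_force: [6.2, -0.3, 14.5]
gripper_width: 0.001
```

Emit:
play_rows --deltas '[[[-0.002,-0.0001,0.0003],0],[[-0.004,-0.0002,0.0005],0]]'

```text
time: 9.1
tool_pos: [0.5108, 0.0248, 0.0482]
tool_rot: [0.008, -0.027, 1.0, -0.001]
contact_force: [7.7, 0.8, 13.2]
gripper_width: -0.002
```

Emit:
play_rows --deltas '[[[-0.002,-0.0001,0.0003],0],[[-0.004,-0.0002,0.0005],0]]'

```text
time: 9.35
tool_pos: [0.5067, 0.0246, 0.0485]
tool_rot: [0.008, -0.027, 1.0, -0.001]
contact_force: [7.5, 0.2, 10.9]
gripper_width: -0.003
```

Emit:
play_rows --deltas '[[[-0.0015,-0.0001,-0.0002],0],[[-0.003,-0.0002,-0.0003],0]]'

```text
time: 9.6
tool_pos: [0.5051, 0.0244, 0.0487]
tool_rot: [0.01, -0.027, 1.0, -0.001]
contact_force: [12.2, 0.2, 11.1]
gripper_width: 0.003
```

```bash
python3 pl.py d3
```

```text
9.65 [0.50501786 0.02437126 0.04865758] [ 9.81863168  1.00654464 10.70471645]
```

View pics/d3.png

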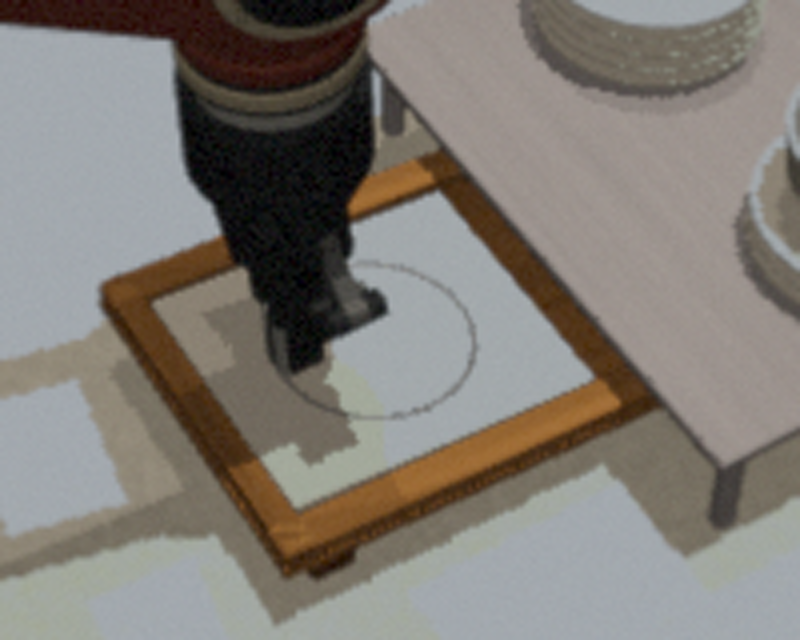

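The plate edge (150,300 to 295,505) meets the stop strip and the pull force has jumped to 12 N. I'll pull a little more and hold, then unload straight up.

Emit:
play_rows --deltas '[[[-0.001,0,-0.0002],0],[[-0.002,-0.0001,-0.0003],0],[[-0.002,-0.0001,-0.0003],0]]'

```text
time: 10.02
tool_pos: [0.5036, 0.0243, 0.0487]
tool_rot: [0.011, -0.027, 1.0, -0.001]
contact_force: [11.5, 1.1, 11.8]
gripper_width: 0.001
```

Emit:
play_rows --deltas '[[[0,0,0.002],0],[[0,0,0.006],0],[[-0.01,0,0.05],0],[[-0.02,0.05,0.1],0],[[-0.03,0.1,0.12],0]]'

```text
time: 10.65
tool_pos: [0.4647, 0.1247, 0.1636]
tool_rot: [0.001, -0.026, 1.0, 0.0]
contact_force: [0.6, -0.3, 0.6]
gripper_width: -0.002
```

Emit:
play_rows --deltas '[[[0,0.05,0],0],[[-0.01,0.1,0],0]]' --grip 1

```text
time: 10.9
tool_pos: [0.454, 0.2257, 0.1616]
tool_rot: [-0.0, -0.027, 1.0, -0.0]
contact_force: [0.8, 0.4, 0.2]
gripper_width: 0.421
```

```bash
python3 - <<'E'
from h import *
s=status.state();print(s['time'],s['tool_pos'],s['tool_rot'],s['contact_force'],s['gripper_width'])
for n in("top","side"):
    p,d=grab_frame(n);cv2.imwrite(f"pics/{n}4.png",p);np.save(f"{n}4d.npy",d)
    for t in("plate_mid","beaker_mid"):
        for r in outline_of(n,t)[:2]:
            m=cv2.erode(r["region"].astype(np.uint8),np.ones((3,3)))>0
            P=cloud(n,d,m);
            if len(P)==0: continue
            if t=="plate_mid":
                A=np.c_[P[:,:2],np.ones(len(P))];print("plane",np.linalg.lstsq(A,P[:,2],rcond=None)[0]); R=cv2.minAreaRect(np.float32(P[:,:2]));print(R)
            else:
                Q=P[P[:,2]>.056]
                print("rim",len(Q),cv2.minEnclosingCircle(np.float32(Q[:,:2])) if len(Q)>5 else 0, Q[:,2].max() if len(Q) else 0)
            print(n,t,r["confidence"],r["box"],np.median(P,0))
E
```

```text
10.9 [0.45399537 0.22568935 0.16163847] [-4.04712523e-04 -2.74995376e-02  9.99621714e-01 -2.00016853e-04] [0.82157147 0.41006049 0.22474401] 0.42103176763060524
plane [-0.07217022 -0.0059669   0.0853785 ]
((0.5425577759742737, 0.02134399116039276), (0.14824680984020233, 0.12646625936031342), 3.534850835800171)
top plate_mid 0.92 [274.6, 210.6, 342.9, 283.3] [0.5395737  0.02137794 0.04630428]
rim 0 0 0
top beaker_mid 0.66 [183.7, 295.0, 192.5, 314.6] [0.4196978  0.25943622 0.03051886]
rim 12908 ((0.7179615497589111, 0.033489152789115906), 0.17463819682598114) 0.14663190541752846
top beaker_mid 0.42 [229.7, 109.9, 381.1, 290.8] [0.6961168  0.03336975 0.07122301]
plane [-0.07379338 -0.00420774  0.08668676]
((0.5378319025039673, 0.02205689251422882), (0.147251695394516, 0.12996219098567963), 3.342054605484009)
side plate_mid 0.96 [257.2, 231.5, 368.7, 308.8] [0.53471026 0.01838974 0.04717846]
rim 179 ((0.41307395696640015, 0.2858547568321228), 0.02935343235731125) 0.0676766392851662
side beaker_mid 0.95 [178.1, 180.2, 212.6, 219.4] [0.41138278 0.26951748 0.04218877]
```

```bash
python3 - <<'E'
from h import *
p=cv2.imread("pics/side4.png");q=cv2.imread("pics/top4.png")
a=cv2.resize(p[210:340,235:385],None,fx=5,fy=5,interpolation=cv2.INTER_CUBIC)[:600]
cv2.imwrite("pics/c4s.png",a)
cv2.imwrite("pics/c4t.png",cv2.resize(q[195:300,255:360],None,fx=5.5,fy=5.5,interpolation=cv2.INTER_CUBIC))
# beaker rim circle from initial top & current side
for n,f in(("top","0"),("side","0"),("side","4")):
    d=np.load(f"{n}{f}d.npy")
    uv=pix(n,[[.413,.285,.06]])[0].astype(int)
    m=np.zeros(d.shape,bool);m[uv[1]-28:uv[1]+28,uv[0]-28:uv[0]+28]=1
    P=cloud(n,d,m);Q=P[(P[:,2]>.0585)&(P[:,2]<.067)]
    xy=np.float32(Q[:,:2]); print(n,f,len(Q),cv2.minEnclosingCircle(xy),Q.mean(0),"max",xy.max(0),xy.min(0))
E
```

```text
top 0 196 ((0.41417452692985535, 0.28705886006355286), 0.02923913672566414) [0.41385548 0.28689523 0.06177284] max [0.44317672 0.31582618] [0.38613054 0.25811803]
side 0 204 ((0.4120728671550751, 0.2884068489074707), 0.030376283451914787) [0.41120229 0.28584891 0.06241044] max [0.44026166 0.31867602] [0.3835316 0.2589899]
side 4 215 ((0.4139241874217987, 0.2880072295665741), 0.03147175535559654) [0.41201923 0.28653886 0.06212633] max [0.44039726 0.3191394 ] [0.38364437 0.2566439 ]
```

View pics/c4s.png

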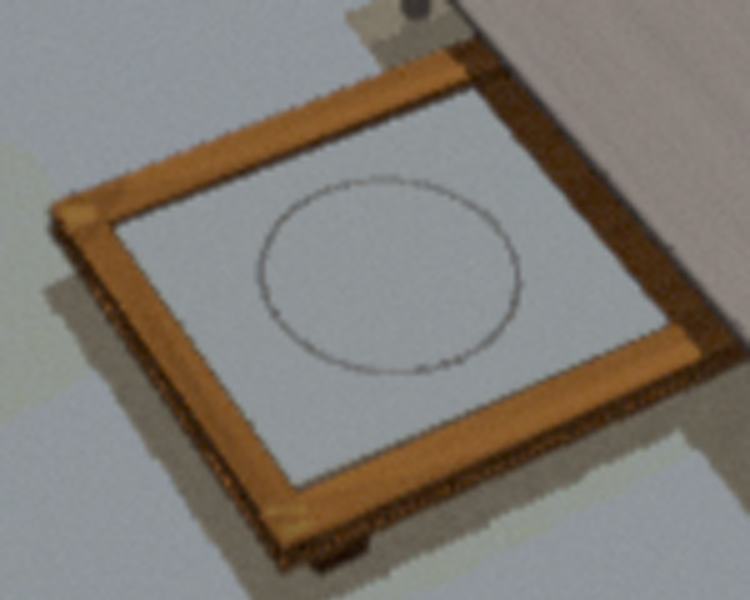

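View pics/c4t.png

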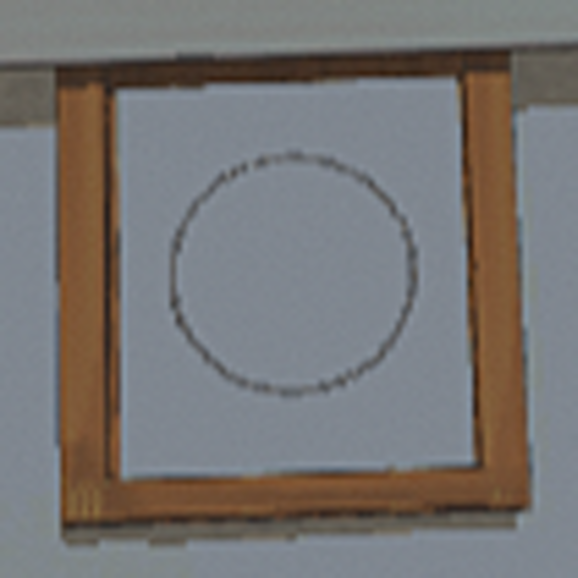

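```bash
python3 - <<'E'
from h import *
for n,uv in(("top",(308.5,244.6)),("side",(312.8,264.8))):
    a=world(n,[uv],[.1])[0];b=world(n,[uv],[1.0])[0]
    t=(0.0466-a[2])/(b[2]-a[2]);print(n,a+t*(b-a))
print(pix("side",[.463,.0188,.05]))
E
```

```text
top [0.54015489 0.02015949 0.0466    ]
side [0.53944633 0.02252273 0.0466    ]
[[273.8509137  281.17761942]]
```

Emit:
play_rows --deltas '[[[-0.021,0.031,0],0],[[-0.041,0.061,-0.01],0],[[-0.041,0.061,-0.04],0],[[-0.041,0.061,-0.06],0],[[-0.041,0.061,-0.06],0]]'

```text
time: 11.82
tool_pos: [0.4127, 0.2835, 0.0999]
tool_rot: [-0.002, -0.027, 1.0, -0.001]
contact_force: [-0.7, 0.2, 1.3]
gripper_width: 1.001
```

Emit:
play_rows --deltas '[[[0,0.002,-0.01],0],[[0,0.003,-0.02],0],[[0,0.003,-0.03],0],[[0,0.003,-0.03],0]]'

```text
time: 12.32
tool_pos: [0.4131, 0.288, 0.0709]
tool_rot: [-0.001, -0.028, 1.0, -0.0]
contact_force: [-1.4, 0.2, -0.3]
gripper_width: 0.999
```

```bash
python3 - <<'E'
from h import *
for n in("side","top"):
    p,d=grab_frame(n)
    uv=pix(n,[.413,.287,.06])[0].astype(int)
    cv2.imwrite(f"pics/{n}5.png",cv2.resize(p[max(0,uv[1]-70):uv[1]+70,max(0,uv[0]-90):uv[0]+90],None,fx=3,fy=3))
s=status.state();print(s['tool_pos'],s['contact_force'])
E
```

```text
[0.41381277 0.28838343 0.07203117] [-0.15078147 -0.56274661  0.35289736]
```

View pics/side5.png

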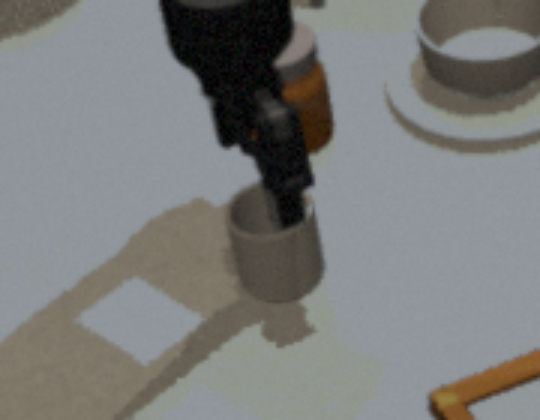

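```bash
python3 - <<'E'
from h import *
uv=pix("side",[.413,.287,.06])[0].astype(int)
o=np.array([uv[0]-90,uv[1]-70])
for P in ([.413,.2455,.085],[.413,.231,.085],[.413,.33,.085],[.413,.287-.029,.062]): print(P,(pix("side",P)[0]-o)*3)
E
```

```text
[0.413, 0.2455, 0.085] [286.25345734 223.19780871]
[0.413, 0.231, 0.085] [294.19747888 237.51736094]
[0.413, 0.33, 0.085] [242.66418123 144.35165063]
[0.413, 0.25799999999999995, 0.062] [285.03169033 237.45018839]
```

View pics/top5.png

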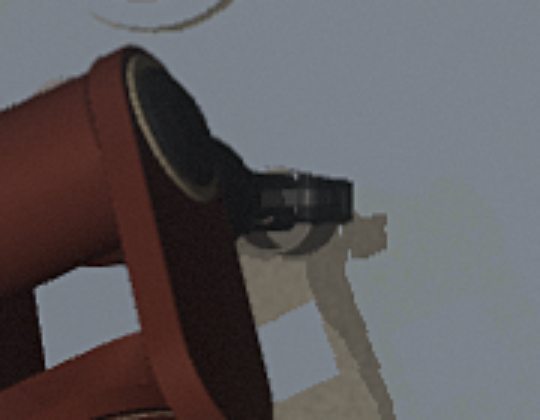

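The finger tip appears at about 288,225 in the side crop. The projection for a finger just outside the beaker wall gives 286,223, so they agree and I can descend.

Emit:
play_rows --deltas '[[[0,0,-0.01],0],[[0,0,-0.02],0],[[0,0,-0.025],0]]'

```text
time: 12.8
tool_pos: [0.4132, 0.288, 0.0459]
tool_rot: [-0.001, -0.028, 1.0, -0.0]
contact_force: [0.4, -0.0, -0.7]
gripper_width: 0.997
```

Emit:
play_rows --deltas '[[[0,0,-0.01],0],[[0,0,-0.02],0],[[0,0,-0.022],0],[[0,0,-0.022],0]]'

```text
time: 13.3
tool_pos: [0.4138, 0.2883, 0.0249]
tool_rot: [-0.0, -0.028, 1.0, -0.0]
contact_force: [-0.0, -0.3, -0.4]
gripper_width: 1.002
```

Emit:
play_rows --deltas '[[[0,0,0],0],[[0,0,0],0],[[0,0,0],0],[[0,0,0],0],[[0,0,0],0]]' --grip -1

```text
time: 13.92
tool_pos: [0.4148, 0.2887, 0.0261]
tool_rot: [0.001, -0.028, 1.0, 0.0]
contact_force: [1.0, -0.0, 5.7]
gripper_width: 0.671
```

Emit:
play_rows --deltas '[[[0,0,0.01],0],[[0,0,0.03],0],[[0,0,0.06],0],[[0,0,0.08],0],[[0,0,0.08],0]]'

```text
time: 14.55
tool_pos: [0.4145, 0.2887, 0.1065]
tool_rot: [0.001, -0.028, 1.0, 0.001]
contact_force: [0.2, -0.2, -1.5]
gripper_width: 0.67
```

```bash
python3 - <<'E'
from h import *
p,d=grab_frame("side");cv2.imwrite("pics/s6.png",cv2.resize(p[80:300,120:400],None,fx=2.5,fy=2.5)); np.save("side6d.npy",d)
s=status.state();print(s['time'],s['tool_pos'],s['contact_force'],s['gripper_width'])
for r in outline_of("side","beaker_mid")[:2]:
    P=cloud("side",d,cv2.erode(r["region"].astype(np.uint8),np.ones((3,3)))>0);print(r["confidence"],r["box"],P.min(0),P.max(0),np.percentile(P,[2,98],axis=0))
E
```

```text
14.6 [0.41363929 0.28826149 0.10502451] [-0.2304724   0.16807741 -2.11320911] 0.6691949565497498
0.77 [169.7, 150.2, 204.3, 191.8] [0.38426405 0.25812229 0.08555222] [0.43542604 0.31824099 0.14742192] [[0.38516933 0.26018387 0.08879518]
 [0.43284331 0.31573857 0.14467182]]
```

View pics/s6.png

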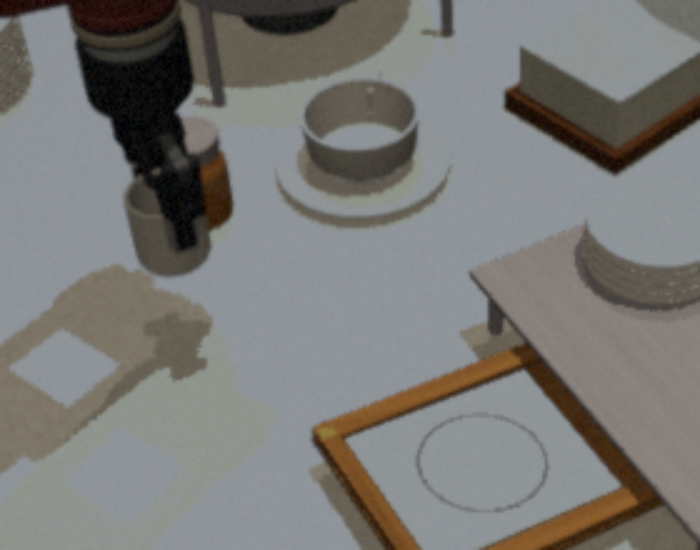

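Emit:
play_rows --deltas '[[[0.02,-0.045,0.01],0],[[0.045,-0.095,0.01],0],[[0.07,-0.145,0.01],0],[[0.09,-0.195,0.01],0],[[0.112,-0.235,0.005],0]]'

```text
time: 15.28
tool_pos: [0.5254, 0.0514, 0.1085]
tool_rot: [-0.001, -0.027, 1.0, 0.0]
contact_force: [0.3, 0.3, -1.4]
gripper_width: 0.67
```

Emit:
play_rows --deltas '[[[0.008,-0.018,-0.004],0],[[0.0145,-0.0315,-0.007],0],[[0.0145,-0.0315,-0.007],0],[[0.0145,-0.0315,-0.007],0]]'

```text
time: 15.78
tool_pos: [0.5399, 0.0229, 0.1029]
tool_rot: [-0.0, -0.028, 1.0, 0.0]
contact_force: [0.5, -0.5, -1.8]
gripper_width: 0.675
```

```bash
python3 - <<'E'
from h import *
s=status.state();print(s['time'],s['tool_pos'],s['tool_rot'],s['contact_force'],s['gripper_width'])
for n in("side","top"):
    p,d=grab_frame(n);cv2.imwrite(f"pics/{n}7.png",cv2.resize(p[150:330,220:400],None,fx=3.2,fy=3.2))
    for r in outline_of(n,"beaker_mid")[:1]:
        P=cloud(n,d,cv2.erode(r["region"].astype(np.uint8),np.ones((3,3)))>0);print(n,r["confidence"],r["box"],np.percentile(P,[2,98],axis=0))
E
```

```text
15.775 [0.53987559 0.02287004 0.10288306] [-3.10882445e-04 -2.81619387e-02  9.99603294e-01  2.51944675e-04] [ 0.45876139 -0.48889825 -1.77988965] 0.6746412113354564
side 0.74 [294.2, 218.8, 326.9, 264.0] [[ 0.50904408 -0.0038287   0.08703076]
 [ 0.54821093  0.05053317  0.14069557]]
top 0.62 [294.1, 239.3, 321.4, 255.7] [[ 0.51153079 -0.00274685  0.08220096]
 [ 0.52961515  0.03728934  0.14154475]]
```

View pics/side7.png

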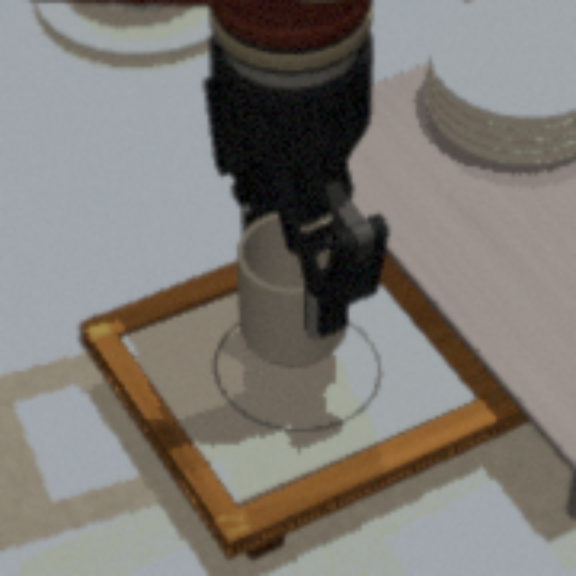

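The beaker hangs upright over the ring, with its centre at about (0.540, 0.023). I'll lower it by feel.

Emit:
play_rows --deltas '[[[0,-0.001,-0.008],0],[[0,-0.001,-0.016],0],[[0,-0.001,-0.021],0],[[0,-0.001,-0.021],0]]'

```text
time: 16.48
tool_pos: [0.5397, 0.0209, 0.0811]
tool_rot: [-0.001, -0.028, 1.0, 0.0]
contact_force: [0.1, 0.1, -1.9]
gripper_width: 0.671
```

Emit:
play_rows --deltas '[[[0,0,-0.0015],0],[[0,0,-0.003],0],[[0,0,-0.003],0]]'

```text
time: 16.85
tool_pos: [0.5404, 0.0208, 0.0791]
tool_rot: [0.0, -0.028, 1.0, -0.0]
contact_force: [-0.5, 0.1, -1.4]
gripper_width: 0.671
```

Emit:
play_rows --deltas '[[[0,0,-0.001],0],[[0,0,-0.0015],0]]'

```text
time: 17.1
tool_pos: [0.5403, 0.0208, 0.0776]
tool_rot: [0.0, -0.028, 1.0, -0.0]
contact_force: [0.3, -0.0, -1.9]
gripper_width: 0.671
```

Emit:
play_rows --deltas '[[[0,0.0005,-0.001],0],[[0,0.0005,-0.002],0]]'

```text
time: 17.35
tool_pos: [0.5403, 0.0214, 0.0755]
tool_rot: [0.0, -0.028, 1.0, -0.0]
contact_force: [-0.3, -0.3, -0.8]
gripper_width: 0.675
```

Emit:
play_rows --deltas '[[[0,0,-0.001],0],[[0,0,-0.001],0]]'

```text
time: 17.6
tool_pos: [0.5402, 0.0213, 0.0744]
tool_rot: [-0.0, -0.028, 1.0, 0.0]
contact_force: [0.3, 0.1, -2.1]
gripper_width: 0.674
```

Emit:
play_rows --deltas '[[[0,0,-0.001],0],[[0,0,-0.001],0]]'

```text
time: 17.85
tool_pos: [0.5404, 0.0213, 0.0737]
tool_rot: [0.0, -0.028, 1.0, -0.0]
contact_force: [0.2, -0.3, -1.1]
gripper_width: 0.668
```

Emit:
play_rows --deltas '[[[0,0,-0.0007],0],[[0,0,-0.0007],0]]'

```text
time: 18.1
tool_pos: [0.5406, 0.0214, 0.0734]
tool_rot: [0.0, -0.028, 1.0, -0.0]
contact_force: [-0.2, -0.6, 2.0]
gripper_width: 0.668
```

Emit:
play_rows --deltas '[[[0,0,-0.0007],0],[[0,0,-0.0007],0]]'

```text
time: 18.35
tool_pos: [0.5409, 0.0213, 0.0733]
tool_rot: [0.0, -0.028, 1.0, -0.0]
contact_force: [-1.9, 0.4, 4.4]
gripper_width: 0.669
```

Emit:
play_rows --deltas '[[[0,0,-0.0005],0],[[0,0,-0.0005],0]]'

```text
time: 18.6
tool_pos: [0.5411, 0.0213, 0.0732]
tool_rot: [0.001, -0.028, 1.0, -0.0]
contact_force: [-1.7, 0.0, 7.1]
gripper_width: 0.668
```

Contact came at tool z 0.0734. I'll ease off to a light load and release.

Emit:
play_rows --deltas '[[[0,0,0.0007],0],[[0,0,0.0007],0]]'

```text
time: 18.85
tool_pos: [0.5409, 0.0213, 0.0733]
tool_rot: [0.001, -0.028, 1.0, -0.0]
contact_force: [-0.4, -1.3, 5.2]
gripper_width: 0.672
```

Emit:
play_rows --deltas '[[[0,0,0],0],[[0,0,0],0],[[0,0,0],0],[[0,0,0],0],[[0,0,0],0]]' --grip 1

```text
time: 19.48
tool_pos: [0.5403, 0.0213, 0.0723]
tool_rot: [-0.0, -0.028, 1.0, -0.0]
contact_force: [0.2, 0.2, 0.1]
gripper_width: 1.001
```

```bash
python3 - <<'E'
from h import *
s=status.state();print(s['time'],s['tool_pos'],s['contact_force'],s['gripper_width'])
p,d=grab_frame("side");cv2.imwrite("pics/s8.png",cv2.resize(p[150:330,220:400],None,fx=3.2,fy=3.2))
E
```

```text
19.475 [0.54031723 0.02133029 0.07232402] [0.20673711 0.22573884 0.06115301] 1.0011001408097924
```

View pics/s8.png

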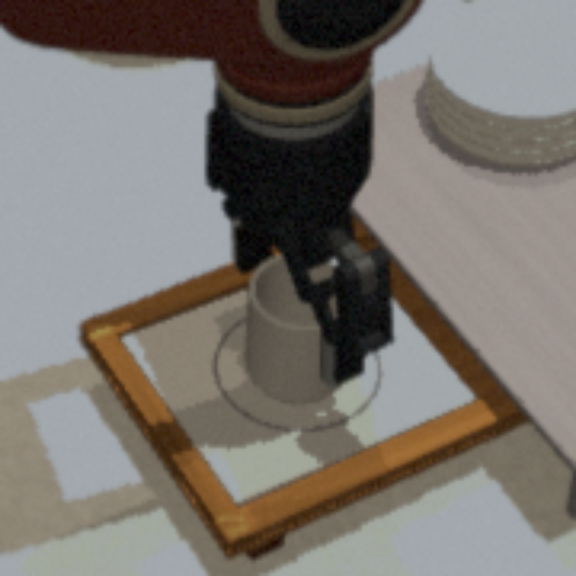

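The beaker stands in the ring and the fingers are clear of it. Next I'll go straight up and then off to the left for a clear view.

Emit:
play_rows --deltas '[[[0,0,0.01],0],[[0,0,0.03],0],[[0,0,0.06],0],[[0,0,0.1],0],[[0,0,0.13],0]]'

```text
time: 20.15
tool_pos: [0.5412, 0.0213, 0.2065]
tool_rot: [0.002, -0.028, 1.0, -0.0]
contact_force: [0.9, 0.5, 0.1]
gripper_width: 1.001
```

Emit:
play_rows --deltas '[[[-0.02,0.05,0],0],[[-0.04,0.1,0],0],[[-0.06,0.15,0],0],[[-0.08,0.2,0],0],[[-0.1,0.25,0],0]]'

```text
time: 20.78
tool_pos: [0.44, 0.2731, 0.2047]
tool_rot: [0.002, -0.028, 1.0, 0.001]
contact_force: [-0.3, 0.2, -0.6]
gripper_width: 1.003
```

Emit:
play_rows --deltas '[[[0,0,0],0],[[0,0,0],0]]'

```text
time: 21.02
tool_pos: [0.4407, 0.2712, 0.2036]
tool_rot: [0.001, -0.028, 1.0, 0.0]
contact_force: [-0.3, -0.0, 0.7]
gripper_width: 0.994
```

```bash
python3 - <<'E'
from h import *
s=status.state();print(s['time'],s['tool_pos'],s['contact_force'])
for n in("side","top"):
    p,d=grab_frame(n);cv2.imwrite(f"pics/{n}9.png",p)
    cv2.imwrite(f"pics/{n}9c.png",cv2.resize(p[180:330,225:385],None,fx=4,fy=4,interpolation=cv2.INTER_CUBIC))
    uv=pix(n,[.541,.021,.108])[0].astype(int)
    m=np.zeros(d.shape,bool);m[uv[1]-35:uv[1]+35,uv[0]-35:uv[0]+35]=1
    P=cloud(n,d,m);Q=P[(P[:,2]>.100)&(P[:,0]<.6)]
    print(n,len(Q),cv2.minEnclosingCircle(np.float32(Q[:,:2])),np.percentile(Q[:,2],[50,99]))
    for r in outline_of(n,"plate_mid")[:1]:
        P=cloud(n,d,cv2.erode(r["region"].astype(np.uint8),np.ones((3,3)))>0);P=P[P[:,2]<.056]
        print(r["confidence"],cv2.minAreaRect(np.float32(P[:,:2])))
E
```

```text
21.025 [0.44073285 0.27122025 0.20362755] [-0.33613564 -0.04451277  0.71049368]
side 381 ((0.5418611168861389, 0.02159009873867035), 0.030669474974274635) [0.10656093 0.11206102]
0.61 ((0.5390018820762634, 0.022779151797294617), (0.1483975201845169, 0.13095223903656006), 3.5114409923553467)
top 224 ((0.5451967716217041, 0.0211897324770689), 0.029485264793038368) [0.10694709 0.11256669]
0.57 ((0.5413414835929871, 0.021645650267601013), (0.14539743959903717, 0.12541933357715607), 3.364161968231201)
```

View pics/side9c.png

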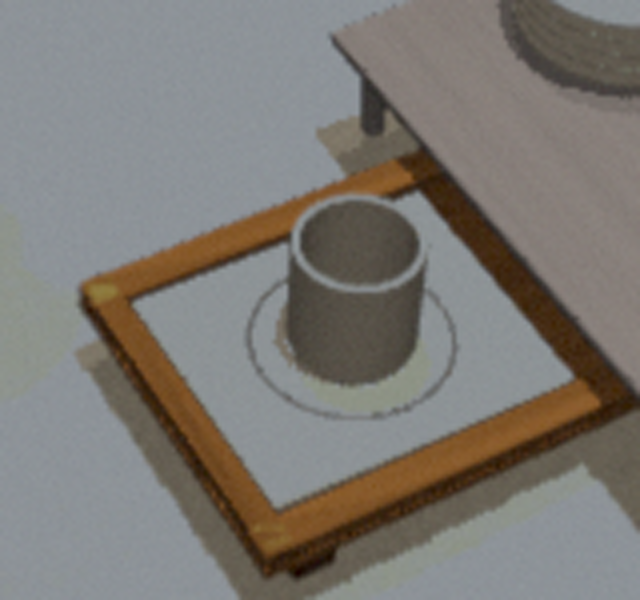

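View pics/top9c.png

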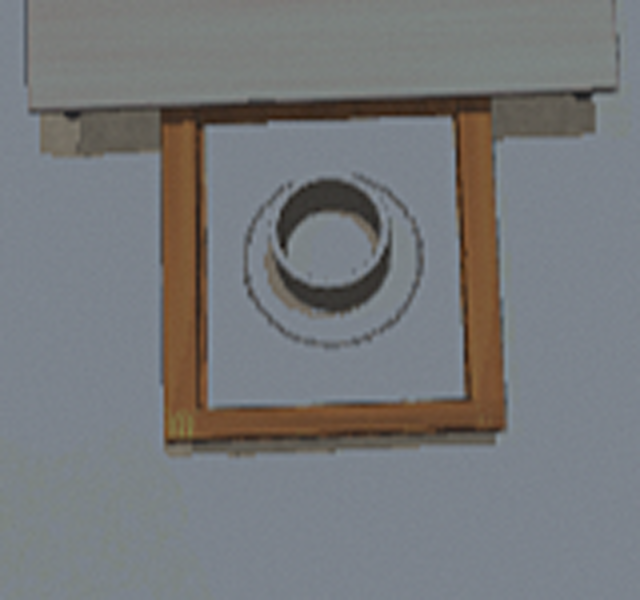

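```bash
python3 - <<'E'
from h import *
a=cv2.imread("pics/side4.png",0).astype(np.float32);b=cv2.imread("pics/side9.png",0).astype(np.float32)
# profiles in slide frame: sample along slide x at several y, brightness vs x on plate-top plane
o=np.array([.538,.0228]);ex=np.array([.9985,.0544]);ey=np.array([-.0544,.9985])
for n in("side","top"):
  for f in("4","9"):
    im=cv2.imread(f"pics/{n}{f}.png").astype(np.float32); im=im[:,:,0]/(im[:,:,2]+1)
    out=[]
    xs=np.arange(-.095,-.05,.0005)
    for y in(-.05,-.035,.035,.05):
        X=np.array([[*(o+ex*x+ey*y),0] for x in xs]);X[:,2]=.0855-.073*X[:,0]-.005*X[:,1]
        uv=pix(n,X).astype(np.float32)
        g=cv2.remap(im,uv[:,0:1],uv[:,1:2],cv2.INTER_LINEAR).ravel()
        hi,lo=np.median(g[-15:]),np.median(g[30:45]) if 0 else np.percentile(g,5)
        t=(hi+.55)/2
        i=np.where(g<t)[0].max();out.append(round(xs[i]*1000,1))
    print(n,f,"plate edge x (mm, expect -75)",out)
  s=cv2.imread(f"pics/{n}9.png")
E
```

```text
side 4 plate edge x (mm, expect -75) [np.float64(-73.5), np.float64(-73.5), np.float64(-73.5), np.float64(-73.5)]
side 9 plate edge x (mm, expect -75) [np.float64(-73.5), np.float64(-73.5), np.float64(-73.5), np.float64(-73.5)]
top 4 plate edge x (mm, expect -75) [np.float64(-72.0), np.float64(-72.0), np.float64(-72.5), np.float64(-72.5)]
top 9 plate edge x (mm, expect -75) [np.float64(-72.0), np.float64(-72.0), np.float64(-72.5), np.float64(-72.5)]
```

View pics/side9.png

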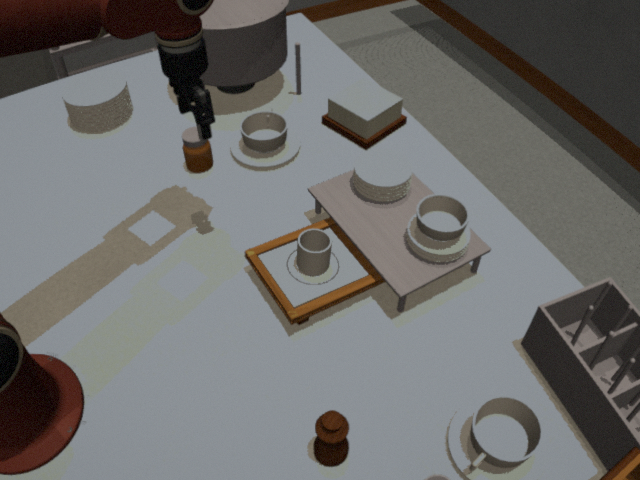

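```bash
python3 - <<'E'
from h import *
o=np.array([.538,.0228]);ex=np.array([.9985,.0544]);ey=np.array([-.0544,.9985])
xs=np.arange(-.1,-.06,.001)
for n in("side","top"):
    im=cv2.imread(f"pics/{n}9.png").astype(np.float32)
    ac=0
    for y in np.arange(-.05,.051,.005):
        X=np.array([[*(o+ex*x+ey*y),0] for x in xs]);X[:,2]=.0485
        uv=pix(n,X).astype(np.float32)
        ac=ac+cv2.remap(im,uv[:,0:1],uv[:,1:2],cv2.INTER_LINEAR)[:,0]
    print(n);print([(int(round(x*1000)),int(v[0]/21),int(v[2]/21)) for x,v in zip(xs,ac)])
E
```

```text
side
[(-100, 84, 103), (-99, 84, 103), (-98, 84, 103), (-97, 84, 103), (-96, 83, 102), (-95, 80, 99), (-94, 70, 91), (-93, 54, 79), (-92, 37, 72), (-91, 25, 71), (-90, 19, 66), (-89, 16, 58), (-88, 15, 59), (-87, 21, 76), (-86, 29, 99), (-85, 33, 112), (-84, 34, 115), (-83, 34, 114), (-82, 34, 113), (-81, 34, 113), (-80, 34, 115), (-79, 36, 118), (-78, 37, 121), (-77, 37, 123), (-76, 38, 124), (-75, 42, 122), (-74, 52, 116), (-73, 76, 113), (-72, 109, 122), (-71, 134, 134), (-70, 145, 139), (-69, 148, 140), (-68, 149, 140), (-67, 149, 140), (-66, 149, 140), (-65, 149, 140), (-64, 150, 140), (-63, 149, 141), (-62, 149, 141), (-61, 149, 141), (-60, 149, 140)]
top
[(-100, 140, 123), (-99, 141, 124), (-98, 141, 124), (-97, 135, 122), (-96, 124, 117), (-95, 107, 109), (-94, 90, 101), (-93, 81, 95), (-92, 81, 93), (-91, 80, 92), (-90, 74, 89), (-89, 63, 80), (-88, 48, 69), (-87, 40, 70), (-86, 40, 82), (-85, 44, 95), (-84, 49, 108), (-83, 50, 112), (-82, 49, 108), (-81, 48, 105), (-80, 48, 106), (-79, 48, 108), (-78, 49, 112), (-77, 50, 115), (-76, 49, 118), (-75, 48, 117), (-74, 45, 110), (-73, 56, 103), (-72, 83, 102), (-71, 110, 105), (-70, 131, 115), (-69, 143, 124), (-68, 143, 125), (-67, 141, 124), (-66, 140, 123), (-65, 139, 123), (-64, 139, 123), (-63, 139, 123), (-62, 139, 123), (-61, 139, 123), (-60, 139, 123)]
```

The stop's outer edge to the plate edge measures 14 mm in both cameras, which is just the stop's thickness, so there is no gap. I'm handing in.

```bash
python3 -c "
from plant import ticket,status
print(ticket.job_done());print(status.state()['time'])"
```

```text
the job is handed in; nothing more can be done
None
the job is handed in; nothing more can be done
```

I dragged the plate home against the front stop and stood the beaker upright in its ring. The job was handed in at about 21 s of the 72 s allowed, and no verdict was reported.

- **Drag:** I pressed with closed fingers at 5 to 15 N and pulled until the pull force jumped to about 12 N at the stop. I then unloaded straight up.
- **Beaker:** I gripped it and carried it over. It touched down at under 10 N, and I opened the fingers and withdrew clear. The force reading afterwards was about zero.
- **Plate check:** The stop's outer edge to the plate's edge measured about 14 mm in both cameras. That equals the stop's thickness, so there is no visible gap. The plate did not shift during placing.
- **Beaker check:** The rim centre was about 3 to 4 mm from the plate's centre towards the shelf. That fits the plate's 0.07 rad tilt, so the foot should be well inside the ring.
- **Disagreement:** By absolute calibration the plate edge came out 1.5 to 3 mm short of home. The stop's outer edge shows an offset of the same size, so I put this down to the camera calibration (good to about 2 mm).
- **Other items:** The mill, jar and both soup cups look unmoved in the last side picture. I did not check the spoon afterwards, but the arm never went near it.

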